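# Switch on a display model by its roofs

### The arm

A 6-joint arm with a two-finger parallel gripper is mounted at the origin on the work surface. World frame = base frame: x ahead of the robot, y to its left, z up, the work surface at z = 0. Lengths are in mm, angles in rad, forces in N, time in s.
With the tool pointing down it reaches from about 275 to 825 mm from the base axis. Payload 4.9 kg.
Tool frame: the origin (TCP) lies at the very end of the fingers, on their centre line; the grasp point (between the pads) lies 19 mm behind it; z points along the fingers, y is the direction in which the jaws open and shut (so a half turn about z gives the same grasp; the last joint's range is limited). The gripper opens to 85 mm and grips with 20 to 120 N. Pads are 22 mm wide; open, the fingers measure 114 mm over their backs; the gripper's body (76 mm by 85 mm) begins 54 mm behind the grasp point. The pads swing forward as they close: fully open they stand 13 mm farther back than shut.
Start: joints at [-1.399, 0.326, -0.193, 1.052, 0, 1.437], TCP at [165.593, -524.497, 231.281] pointing down, gripper open.
Joint ranges: [-2.65, 2.65], [-0.97, 1.79], [-1.3, 1.35], [-1.93, 2.1], [-1.47, 1.37], [-3.14, 3.14]. Speed limits (rad/s): [2.57, 2.57, 3.14, 3.14, 3.14, 3.14].

### API

Orientations are given as [roll, pitch, yaw] about the fixed x, y, z axes, in that order (R = Rz(yaw) Ry(pitch) Rx(roll)).
In Python, from bench import bot, solve_ik, imaging gives the robot as it stands. Calls block until the motion is done:
- bot.move_ptp(position, orientation): joint-space move of the TCP to a pose.
- bot.movel(position, rot=None, max_speed=150, threshold=None): straight line of the TCP; rot=None keeps the orientation; max_speed is the mean speed in mm/s. With threshold (N) it stops when the force on the tool has changed by that much, and returns True; else False.
- bot.move_j(angles): joint-space move.
- bot.grip(opening, effort=None): opening from 0.0 (shut) to 1.0 (fully open); effort is the grip in N (None keeps the last); returns when the fingers have stopped.
- bot.dwell(seconds).
- solve_ik(position, orientation): joint angles nearest the present ones, or None.
- bot.get_state(): the state.
- imaging.capture(name): name is "scene" or "top" or "wrist"; returns the picture (400x640x3 uint8, blue, green, red); there is no depth.
- imaging.camera_model(name): a dict with "K" (3x3 intrinsics, pixels), "position" and "rotation" of the camera in the world. Camera axes: x right, y up, looking along -z (the intrinsics and any distortion apply to the point x, -y, -z); pixel columns grow to the right and rows downward; lengths in mm; the calibration is good to about 2 mm. A picture is of the moment at which its call begins: read the wrist's pose just before it. camera_model takes no time and is no camera call; for the wrist camera it gives the pose at the moment of the call.
A pose or a line that the arm cannot do raises bot.IKError and nothing moves.
- bot.sign_off(): hands the job in, once; it reports no verdict.
The state is a dict: "t": time; "qpos": joint angles; "joint_velocities": joint speeds; "effort": joint torques, N m; "tcp_pos": TCP position; "orientation": TCP orientation; "contact_force": force on the tool from outside, world axes, zero at the start; "wrist_torque": the same for the moment, N m; "opening": opening from 0.0 (shut) to 1.0 (fully open).
Only numpy, scipy, OpenCV 4.12 (cv2) and the standard library are available. Lean on these libraries where they do the work, as an engineer would, in place of code of your own. Each camera call takes 0.05 s, during which the arm holds its last target. There are 200 camera calls.

### The job

The roofs of this wooden display model are push switches that stay about 10 mm lower once pressed, with a little springy give at the bottom, and they must be switched on in a set order: with light fingertip presses from above, push the round silo's roof fully down, then the tall square tower's, then the long low hall's. Leave the ridge-roofed house's switch alone. Press gently and never grip, lift or shift the buildings, leave the tree and the things around the board where they are, and finish with the hand clear.

Things in the scene. Friction and masses are not known exactly. Their poses are not given: they have to be found in the camera images.
- board: fixed plywood base of the display model, 300 x 380 mm (x, y) and 18 mm thick, lying on the table; origin at the centre of its underside. The four buildings and the tree stand loose on its top, 18 mm above the table; the buildings swap plots (a 2 x 2 grid of about 140 x 180 mm) from run to run.
- silo: a round wooden drum, 62 mm across; pale wood, loose, 0.25 to 0.45 kg, standing upright on the board; origin at the centre of its underside, z up. Walls 50 mm high, then a 16 mm dark neck, then the roof, 16 mm thick, of about the same outline: its top stands 82 mm above the underside with the switch up, 72 mm with it down (a 6 mm gap is then left over the walls).
- silo_switch (a joint): latching push switch under the silo's roof, m: 0 up, 0.010 fully down. It slides at about 3 N and stays where it is left, with no click. The roof rides on it on a stiff spring that yields about 0.45 mm per N (up to 6 mm, 13 N) and comes back on release, so push the roof some 12 to 14 mm down in all; a push stopped at 6 to 9 N has it fully down. Starts between 0 and 0.0015.
- silo_top (a point): centre of the top of the silo's roof; moves with the roof.
- tower: the tallest building, square in plan, 52 x 52 mm, with three rows of windows; pale wood, loose, 0.25 to 0.45 kg, standing upright on the board; origin at the centre of its underside, z up. Walls 75 mm high, then a 16 mm dark neck, then the roof, 15 mm thick, of about the same outline: its top stands 106 mm above the underside with the switch up, 96 mm with it down (a 6 mm gap is then left over the walls).
- tower_switch (a joint): latching push switch under the tower's roof, m: 0 up, 0.010 fully down. It slides at about 3 N and stays where it is left, with no click. The roof rides on it on a stiff spring that yields about 0.45 mm per N (up to 6 mm, 13 N) and comes back on release, so push the roof some 12 to 14 mm down in all; a push stopped at 6 to 9 N has it fully down. Starts between 0 and 0.0015.
- tower_top (a point): centre of the top of the tower's roof; moves with the roof.
- hall: the low, long building, 54 x 110 mm in plan (long side along its y), flat roof; pale wood, loose, 0.25 to 0.45 kg, standing upright on the board; origin at the centre of its underside, z up. Walls 36 mm high, then a 16 mm dark neck, then the roof, 14 mm thick, of about the same outline: its top stands 66 mm above the underside with the switch up, 56 mm with it down (a 6 mm gap is then left over the walls).
- hall_switch (a joint): latching push switch under the hall's roof, m: 0 up, 0.010 fully down. It slides at about 3 N and stays where it is left, with no click. The roof rides on it on a stiff spring that yields about 0.45 mm per N (up to 6 mm, 13 N) and comes back on release, so push the roof some 12 to 14 mm down in all; a push stopped at 6 to 9 N has it fully down. Starts between 0 and 0.0015.
- hall_top (a point): centre of the top of the hall's roof; moves with the roof.
- house: the small house with a ridged (gabled) roof, 56 x 66 mm in plan, ridge along its y; pale wood, loose, 0.25 to 0.45 kg, standing upright on the board; origin at the centre of its underside, z up. Walls 40 mm high, then a 16 mm dark neck, then the roof, 29 mm thick, of about the same outline: its top stands 85 mm above the underside with the switch up, 75 mm with it down (a 6 mm gap is then left over the walls). Not to be pressed.
- house_switch (a joint): latching push switch under the house's roof, m: 0 up, 0.010 fully down. It slides at about 3 N and stays where it is left, with no click. The roof rides on it on a stiff spring that yields about 0.45 mm per N (up to 6 mm, 13 N) and comes back on release, so push the roof some 12 to 14 mm down in all; a push stopped at 6 to 9 N has it fully down. Starts between 0 and 0.0015.
- house_top (a point): centre of the top of the house's roof (at the ridge); moves with the roof.
- tree: loose wooden model tree near the middle of the board: a 30 mm ball on a thin trunk, 59 mm tall, 28 mm foot; origin under its foot.
- glue: loose white glue bottle, 44 mm across, 110 mm tall, upright on the table to the robot's left of the board; origin under its centre.
- jar: loose lidded glass jar, 52 mm across, 60 mm tall, on the table to the robot's right of the board; origin under its centre.
- driver: loose screwdriver, 160 mm long, lying on the table to the right beyond the jar; handle towards its own -x; origin about the middle of its underside.

How it is judged:
By the outcome, as a careful person would: the job done as asked, in the order asked, and still so for the second after the job is handed in, with the robot touching nothing.
It also fails if it takes over 48 s, if anything falls off the work surface, if the arm or the gripper's body presses on something with over 40 N, if the wrist force passes 120 N, or if a joint passes its speed limit or range.

## Working session

There is one attempt and no reset: what is moved stays moved. The work goes in short steps, each a Python script; the robot and the scene stay as the last script left them, time stands still between calls to the robot, and variables do not carry over. Pictures are saved under pics/ and viewed, on a budget of 10 in all, crops included, one or two more only if the job needs it, and the job is handed in when it is done.

```bash
mkdir -p pics
python3 - <<'E'
from bench import bot, imaging
import cv2,numpy as np
for n in("top","scene"):
    im=imaging.capture(n); cv2.imwrite(f"pics/{n}0.png",im)
    m=imaging.camera_model(n); print(n,m)
E
```

```text
top {'K': array([[442.96798918,   0.        , 310.99821702],
       [  0.        , 442.96798918, 202.03856752],
       [  0.        ,   0.        ,   1.        ]]), 'position': array([ 340.82009132,   16.8266409 , 1147.72134751]), 'rotation': array([ 1.89510383e-01,  4.25157439e-04, -1.59778527e+00])}
scene {'K': array([[478.50560042,   0.        , 312.8412617 ],
       [  0.        , 478.50560042, 199.02457597],
       [  0.        ,   0.        ,   1.        ]]), 'position': array([1137.61538785, -459.35081052, 1009.29025871]), 'rotation': array([0.68074573, 0.01714918, 0.86124069])}
```

View pics/top0.png

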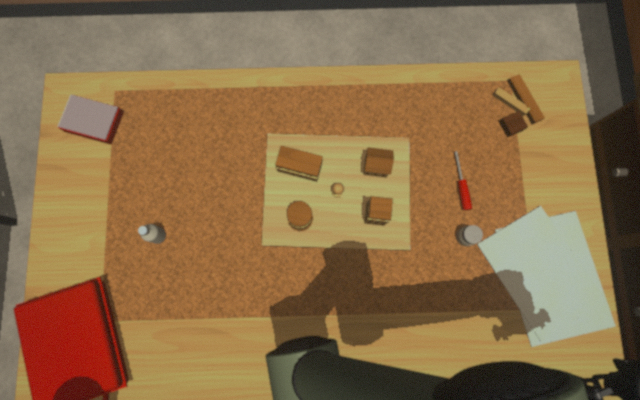

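View pics/scene0.png

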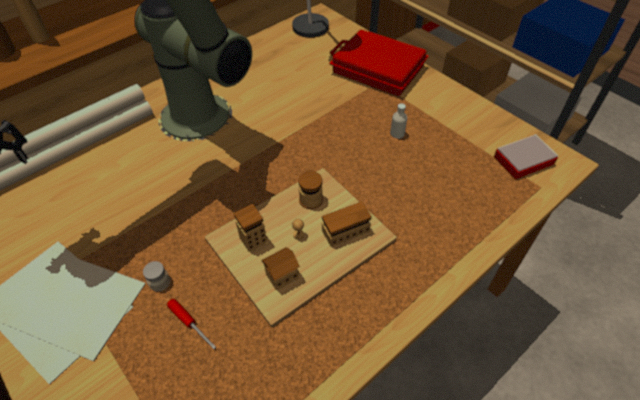

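The top picture shows the silo at (299,215), hall (299,163), tower (379,210), house (378,162) and tree (337,188). The scene view agrees: the tall one is in the near-right plot. Next I'll measure the roofs by colour in both views.

```bash
cat > h.py <<'E'
import cv2,numpy as np
from scipy.spatial.transform import Rotation as R
def ray(m,u,v):
    d=np.linalg.inv(m["K"])@[u,v,1]; d=d*[1,-1,-1]
    return R.from_euler('xyz',m["rotation"]).apply(d)
def cast(m,u,v,z):
    d=ray(m,u,v); p=m["position"]; return p+d*(z-p[2])/d[2]
def tri(a,b):
    A=[];y=[]
    for m,(u,v) in (a,b):
        d=ray(m,u,v); d/=np.linalg.norm(d); P=np.eye(3)-np.outer(d,d); A.append(P); y.append(P@m["position"])
    return np.linalg.lstsq(np.vstack(A),np.hstack(y),rcond=None)[0]
E
python3 - <<'E'
from bench import imaging
from h import *
m=imaging.camera_model("top"); im=cv2.imread("pics/top0.png")
print({k:v for k,v in m.items() if k not in("K","position","rotation")})
for c in((267,134),(410,138),(410,249),(262,245)): print("corner",cast(m,*c,18).round(1))
big=cv2.resize(im[125:255,255:420],None,fx=4,fy=4,interpolation=cv2.INTER_CUBIC)
hsv=cv2.cvtColor(big,cv2.COLOR_BGR2HSV)
H={'silo':((299,215),100),'hall':((299,161),84),'tower':((379,208),124),'house':((378,160),103)}
for n,((u,v),z) in H.items():
    x,y=(u-255)*4,(v-125)*4; print(n,hsv[y-4:y+4,x-4:x+4].reshape(-1,3).mean(0).round())
print("board",hsv[260,200],hsv[60,200])
mask=cv2.inRange(hsv,(5,110,50),(20,255,155))
mask=cv2.morphologyEx(mask,cv2.MORPH_OPEN,np.ones((5,5)))
cs,_=cv2.findContours(mask,cv2.RETR_EXTERNAL,cv2.CHAIN_APPROX_NONE)
vis=big.copy()
for n,((u,v),z) in H.items():
    for c in cs:
        if cv2.pointPolygonTest(c,((u-255.)*4,(v-125.)*4),False)>0 and cv2.contourArea(c)<30000:
            cv2.drawContours(vis,[c],-1,(0,255,0),1)
            w=np.array([cast(m,255+(p[0]+.5)/4-.5,125+(p[1]+.5)/4-.5,z)[:2] for p in c[:,0]],np.float32)
            print(n,cv2.minAreaRect(w), w.min(0),w.max(0))
cv2.imwrite("pics/big.png",vis)
E
```

```text
{}
corner [745.9 124.1  18. ]
corner [ 724.4 -257.5   18. ]
corner [ 429.  -237.1   18. ]
corner [449.3 139.3  18. ]
silo [ 15. 174. 147.]
hall [ 15. 178. 146.]
tower [ 15. 175. 153.]
house [ 15. 173. 137.]
board [ 26 107 177] [ 20 121 179]
silo ((510.0081481933594, 41.010746002197266), (75.58375549316406, 62.68934631347656), 9.592778205871582) [472.04163    8.351646] [546.8248   72.32491]
hall ((647.3607177734375, 39.829708099365234), (112.35498809814453, 67.06021118164062), 75.9579086303711) [609.5909   -18.958124] [691.3951    98.339516]
tower ((512.6371459960938, -140.58575439453125), (71.41752624511719, 68.73358154296875), 82.97628784179688) [ 477.7499  -178.91907] [ 548.59546 -105.99267]
house ((636.3689575195312, -151.0352325439453), (79.15461730957031, 74.03221893310547), 80.75279998779297) [ 596.5553  -192.14323] [ 674.85156 -111.00375]
```

View pics/big.png

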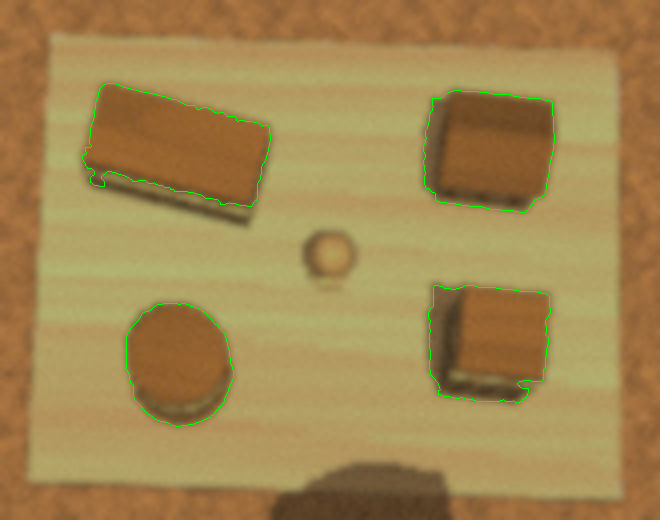

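The green outlines include some roof side and shadow. From the corners I can see in this crop, the roof-top centres are about silo (179,355), tower (506,331) and hall (179,145). The board measures 380 x 297 mm, so the calibration holds. I'll close the fingers, move above the board and take a wrist view to refine these.

Run:
```python
from bench import bot,imaging
from h import *
m=imaging.camera_model("top")
for n,(x,y),z in(("silo",(179,355),100),("tower",(506,331),124),("hall",(179,145),84)):
    print(n,cast(m,255+x/4,125+y/4,z).round(1))
s=bot.get_state(); print(s["orientation"],s["contact_force"])
bot.grip(0.0)
bot.move_ptp([540,-50,380],[np.pi,0,s["orientation"][2]])
s=bot.get_state(); m=imaging.camera_model("wrist"); im=imaging.capture("wrist")
cv2.imwrite("pics/w1.png",im); print(s["t"],s["tcp_pos"],s["orientation"],m); np.save("w1.npy",m,allow_pickle=True)
```

```text
silo [513.9  39.6 100. ]
tower [ 519.  -153.1  124. ]
hall [648.9  37.   84. ]
[-3.14007937e+00 -2.10613236e-04  3.05773668e-01] [0.33797919 0.16101277 0.20504149]
3.0917 [539.86435788 -50.84986849 379.68747081] [-3.14157112e+00  5.70938452e-04  3.04448859e-01] {'K': array([[324.63149262,   0.        , 317.35089827],
       [  0.        , 324.63149262, 201.26121204],
       [  0.        ,   0.        ,   1.        ]]), 'position': array([614.40584463, -27.40037696, 522.12056394]), 'rotation': array([-3.10974534e-01, -6.49786885e-04, -1.26657426e+00])}
```

View pics/w1.png

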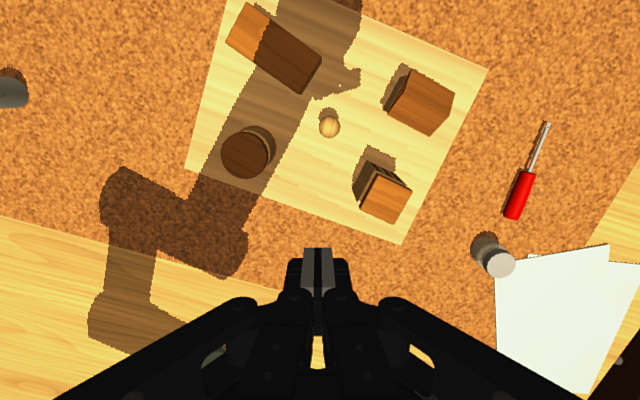

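The wrist view gives roof-top centres of about silo (245,153), tower (386,198) and hall (274,47). The fingertips show at (317,250). I'll cast these points and compare them with the top-camera values.

Run:
```python
from bench import imaging
from h import *
m=np.load("w1.npy",allow_pickle=True).item(); t=imaging.camera_model("top")
for n,p,(x,y),z in(("silo",(245,153),(179,355),100),("tower",(386,198),(506,331),124),("hall",(274,47),(179,145),84)):
    print(n,cast(m,*p,z).round(1),tri((m,p),(t,(255+x/4,125+y/4))).round(1))
for c in ((375,173),(412,190),(393,224),(360,203)): print(cast(m,*c,124).round(1))
for c in ((247,3),(322,58),(303,95),(226,38)): print(cast(m,*c,84).round(1))
im=cv2.imread("pics/w1.png"); k=[im[100:245,195:440],im[0:110,200:360]]
a=cv2.resize(k[0],None,fx=2.2,fy=2.2,interpolation=2); b=cv2.resize(k[1],(539*160//245,int(110*2.2)),interpolation=2)
b=cv2.copyMakeBorder(b,0,0,0,a.shape[1]-b.shape[1],0)
cv2.imwrite("pics/w1c.png",np.vstack([a,b]));print(a.shape)
```

```text
silo [519.9  41.5 100. ] [516.5  41.6  88. ]
tower [ 523.  -148.8  124. ] [ 520.6 -153.8  112. ]
hall [654.3  40.7  84. ] [653.4  39.6  74.8]
[ 549.5 -123.8  124. ]
[ 542.9 -176.5  124. ]
[ 492.2 -170.5  124. ]
[ 506.6 -119.2  124. ]
[690.6  83.6  84. ]
[660.1 -19.4  84. ]
[611.2  -9.4  84. ]
[646.4  99.2  84. ]
(319, 539, 3)
```

View pics/w1c.png

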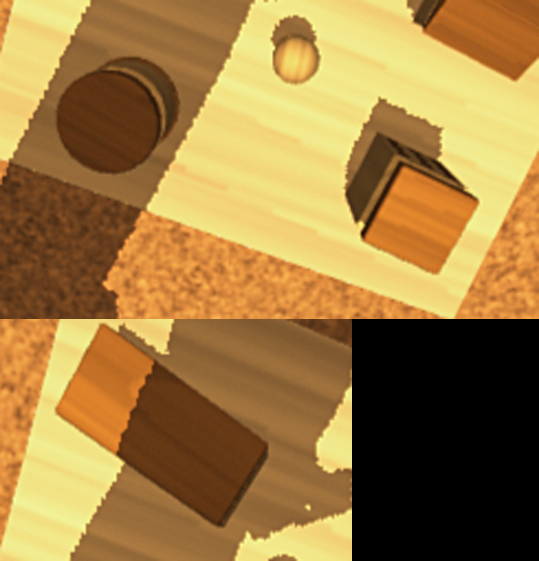

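The sharper crop gives silo (244,155), tower (386,199) and hall (273,49). The two cameras agree to about 4 mm, and the roof sizes match (tower about 52 mm, hall about 107 mm). I'll press the silo first.

```bash
cat > press.py <<'E'
from bench import bot
import numpy as np
def press(n,x,y,top):
    s=bot.get_state(); o=[np.pi,0,s["orientation"][2]]
    bot.movel([x,y,max(s["tcp_pos"][2],top+50)],o,max_speed=200) if s["tcp_pos"][2]<top+50 else None
    bot.move_ptp([x,y,top+50],o)
    bot.movel([x,y,top+7],max_speed=60); bot.dwell(.2)
    f0=bot.get_state()["contact_force"]
    hit=bot.movel([x,y,top-18],max_speed=10,threshold=7.0)
    a=bot.get_state(); bot.dwell(.2); b=bot.get_state()
    print(n,hit,"z",a["tcp_pos"].round(2) if hasattr(a["tcp_pos"],"round") else a["tcp_pos"],"depth",round(top-b["tcp_pos"][2],2),
      "dF",np.round(np.subtract(a["contact_force"],f0),2),np.round(np.subtract(b["contact_force"],f0),2),"tq",np.round(b["wrist_torque"],2))
    bot.movel([x,y,top-4],max_speed=20); print("F after lift",np.round(np.subtract(bot.get_state()["contact_force"],f0),2))
    bot.movel([x,y,top+70],max_speed=120); print("t",bot.get_state()["t"])
E
python3 - <<'E'
from press import *
press("silo",516.5,41.5,100)
E
```

```text
silo True z [516.6   41.5   86.61] depth 13.23 dF [-0.39 -0.12  7.43] [-1.85  0.11  8.34] tq [-0.02  0.29 -0.02]
F after lift [0.56 0.7  0.41]
t 8.625
```

The silo stopped at 13.2 mm depth with about 8 N, which matches 10 mm of travel plus spring give. Tower next, then a picture.

Run:
```python
from press import *
press("tower",521.5,-151,124)
from bench import imaging; import cv2
bot.move_ptp([560,-50,330],[np.pi,0,bot.get_state()["orientation"][2]])
a=imaging.capture("scene")[140:340,190:420]; b=imaging.capture("wrist")
cv2.imwrite("pics/c2.png",cv2.resize(a,None,fx=3.4,fy=3,interpolation=2)); cv2.imwrite("pics/w2.png",b)
```

```text
tower True z [ 521.6  -151.04  110.68] depth 13.11 dF [-1.65  1.62  7.07] [-0.88  1.17  7.  ] tq [ 0.1   0.22 -0.02]
F after lift [ 1.17  0.72 -0.41]
t 14.4917
```

View pics/c2.png

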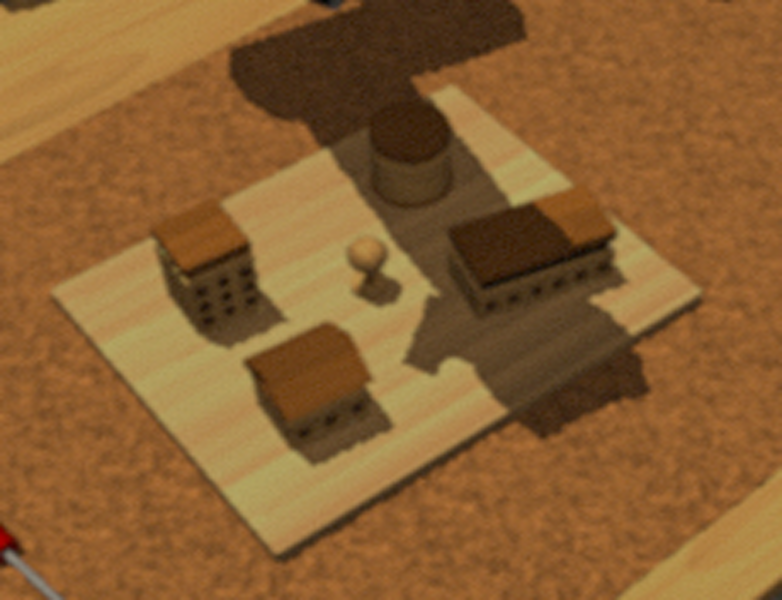

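The scene crop shows all four buildings upright and unmoved. The silo (410,130) and tower (200,240) roofs are lower. Now the hall.

Run:
```python
from press import *
press("hall",652.5,39.5,84)
from bench import imaging; import cv2
bot.move_ptp([400,-330,300],[np.pi,0,bot.get_state()["orientation"][2]])
a=imaging.capture("scene")[140:340,190:420]; b=imaging.capture("top"); print(bot.get_state()["t"],bot.get_state()["contact_force"])
z0=cv2.imread("pics/scene0.png")[140:340,190:420]
cv2.imwrite("pics/c3.png",np.hstack([cv2.resize(i,(399,400),interpolation=2) for i in(z0,a)]))
```

```text
hall True z [652.57  39.5   70.81] depth 12.96 dF [-1.38 -0.11  6.42] [-1.82 -0.67  5.86] tq [0.03 0.32 0.09]
F after lift [ 0.81 -0.87 -0.68]
t 20.7583
22.575 [-0.31840581 -0.14482051 -0.14124647]
```

View pics/c3.png

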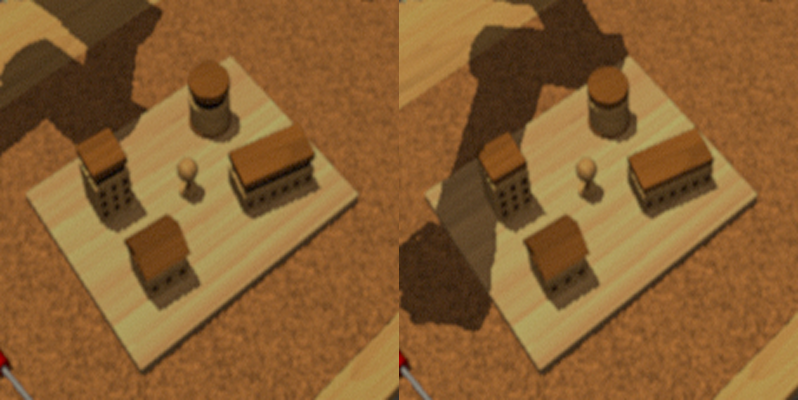

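The before/after pair shows the silo, tower and hall roofs lower. The house, tree and board look the same, and nothing has shifted. The hand is clear, so I'll hand in.

```bash
python3 -c "
from bench import bot
bot.sign_off()"
```

```text
the job is handed in; nothing more can be done
```

I pressed the silo's, then the tower's, then the hall's roof fully down with the fingers shut, and handed the job in at about 23 s of the 48 s allowed.

| Roof | Depth below the nominal switch-up height | Force at the stop |
|---|---|---|
| Silo | 13.2 mm | about 8 N |
| Tower | 13.1 mm | about 7 N |
| Hall | 13.0 mm | about 6 N |

- **Fully down:** each depth fits 10 mm of switch travel plus the spring's give. The force reading wandered by about 1 N, so the hall's 6 N is the least certain, but it is well above the 3 N at which the switch slides.
- **Final picture:** compared with the start, the three pressed roofs are lower. The house, tree and buildings look unmoved. I judged the house's switch only by eye.
- **Surroundings:** the final crop does not show the glue bottle, the jar or most of the screwdriver. The arm moved above their height throughout.
- **Hand:** it was clear of the model, with the tool force near zero.
- **Disagreements:** the two cameras put the roof centres up to about 5 mm apart. Triangulating them gave heights 9–12 mm below nominal, so I used the given heights, and the depths in the table fit them.

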